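# Put the hot-air nozzles back on their stand in order of size

### The job

Put the four hot-air nozzles back on the posts of their stand, collar down and fully seated, one to a post, in order of outlet size: the smallest, which is used most, on the post next to the handset cradle, then the next larger each time, up to the largest at the far end. Do not knock any nozzle over: the thin sheet metal dents.

Things in the scene. Friction and masses are not known exactly. Their poses are not given: they have to be found in the camera images.
- nozzle_7: the smallest of four bare-steel hot-air nozzles standing on the bench. Its round collar (36 mm wide, 30 mm high; 31 mm bore, open below, 28 mm deep) is alike on all: grip it at any yaw. Above it: a square outlet 7 mm wide, dark inside. Overall height 44 mm. About 60 g. A supply unit 150 mm tall stands behind, beyond x = 0.60 m. Origin: centre of the collar's lower rim; z up.
- nozzle_13: the second smallest of four bare-steel hot-air nozzles standing on the bench. Its round collar (36 mm wide, 30 mm high; 31 mm bore, open below, 28 mm deep) is alike on all: grip it at any yaw. Above it: a square outlet 13 mm wide, dark inside. Overall height 50 mm. About 60 g. A supply unit 150 mm tall stands behind, beyond x = 0.60 m. Origin: centre of the collar's lower rim; z up.
- nozzle_19: the second largest of four bare-steel hot-air nozzles standing on the bench. Its round collar (36 mm wide, 30 mm high; 31 mm bore, open below, 28 mm deep) is alike on all: grip it at any yaw. Above it: a square outlet 19 mm wide, dark inside. Overall height 56 mm. About 60 g. A supply unit 150 mm tall stands behind, beyond x = 0.60 m. Origin: centre of the collar's lower rim; z up.
- nozzle_25: the largest of four bare-steel hot-air nozzles standing on the bench. Its round collar (36 mm wide, 30 mm high; 31 mm bore, open below, 28 mm deep) is alike on all: grip it at any yaw. Above it: a square outlet 25 mm wide, dark inside. Overall height 62 mm. About 60 g. A supply unit 150 mm tall stands behind, beyond x = 0.60 m. Origin: centre of the collar's lower rim; z up.
- post_a: one of four identical tapered steel posts in a row, 64 mm apart, on the grey bar of the nozzle stand (366 x 50 mm, top 14 mm above the bench, fixed). 17 mm thick, 25 mm high, round tip; a collar drops over it with 7 mm play all round and rests on the bar. Letters do not tell the order in the row. Origin: on the bar's top at the post's axis; z up, y along the row.
- post_b: one of four identical tapered steel posts in a row, 64 mm apart, on the grey bar of the nozzle stand (366 x 50 mm, top 14 mm above the bench, fixed). 17 mm thick, 25 mm high, round tip; a collar drops over it with 7 mm play all round and rests on the bar. Letters do not tell the order in the row. Origin: on the bar's top at the post's axis; z up, y along the row.
- post_c: one of four identical tapered steel posts in a row, 64 mm apart, on the grey bar of the nozzle stand (366 x 50 mm, top 14 mm above the bench, fixed). 17 mm thick, 25 mm high, round tip; a collar drops over it with 7 mm play all round and rests on the bar. Letters do not tell the order in the row. Origin: on the bar's top at the post's axis; z up, y along the row.
- post_d: one of four identical tapered steel posts in a row, 64 mm apart, on the grey bar of the nozzle stand (366 x 50 mm, top 14 mm above the bench, fixed). 17 mm thick, 25 mm high, round tip; a collar drops over it with 7 mm play all round and rests on the bar. Letters do not tell the order in the row. Origin: on the bar's top at the post's axis; z up, y along the row.
- cradle: the empty handset cradle: a dark steel double U-shaped fork, 46 x 42 mm, 50 mm high, fixed on one end of the stand's bar in line with the posts, 64 mm from the nearest; it may be at either end (the other end carries a flat black cap with a thumb screw, 14 mm high). Origin: on the bar's top at the cradle's centre; z up, y along the row, either way round.
Things that resemble listed ones, but are neither listed nor needed, are in the scene too. What is shaped like the nozzle_25 but blue or green is not meant.

How it is judged:
By the outcome, as a careful person would: the job done as asked, in the order asked, and still so for the second after the job is handed in, with the robot touching nothing.
It also fails if it takes over 109 s, if anything falls off the work surface, if the arm or the gripper's body presses on something with over 40 N, if the wrist force passes 120 N, or if a joint passes its speed limit or range.

### The arm

A 6-joint arm with a two-finger parallel gripper is mounted at the origin on a cart in front of the work surface, level with it; the furniture and walls round the work are solid. World frame = base frame: x ahead of the robot, y to its left, z up, the work surface at z = 0. Lengths are in m, angles in degrees, forces in N, time in s.
With the tool pointing down it reaches from about 0.35 to 0.975 m from the base axis. Payload 7.1 kg.
Tool frame: the origin (TCP) lies midway between the tips of the shut fingers; the grasp point (between the pads) lies 19 mm behind it; z points along the fingers, y is the line along which they close (so a half turn about z gives the same grasp; the last joint's range is limited). The gripper opens to 88 mm and grips with 3 to 60 N. Pads are 20 mm wide; open, the fingers measure 115 mm over their backs; the gripper's body (75 mm by 178 mm) begins 61 mm behind the grasp point.
Start: joints at [70.646, 24.242, 93.386, -0, 62.372, -1.089], TCP at [0.196, 0.594, 0.223] pointing down, gripper open.
Joint ranges: [-172.04, 172.04], [-51.8, 120.97], [4.93, 147.93], [-75.15, 255.16], [6.16, 154.13], [-145.62, 145.62]. Speed limits (degrees/s): [136.94, 136.94, 172.46, 180, 180, 180].

### API

Orientations are given as [roll, pitch, yaw] about the fixed x, y, z axes, in that order (R = Rz(yaw) Ry(pitch) Rx(roll)).
In Python, from cell import bot gives the robot as it stands. Calls block until the motion is done:
- bot.move_to(position, orientation): joint-space move of the TCP to a pose.
- bot.movel(position, ori=None, feed=0.15): straight line of the TCP; ori=None keeps the orientation; feed is the mean speed in m/s.
- bot.set_joints(angles): joint-space move.
- bot.gripper_to(opening): finger opening in m; the grip force is fixed at half the most; returns when the fingers have stopped.
- bot.dwell(seconds).
- bot.ik(position, orientation): joint angles nearest the present ones, or None.
- bot.get_image(name): name is "scene" or "top"; returns a dict with "img" (384x512x3 uint8, blue, green, red), "fx", "fy", "cx", "cy" (pixels), "eye" and "orientation" of the camera in the world. Camera axes: x right, y up, looking along -z (the intrinsics and any distortion apply to the point x, -y, -z); pixel columns grow to the right and rows downward; lengths in m; the calibration is good to about 2 mm. A picture is of the moment at which its call begins. There is no depth.
A pose or a line that the arm cannot do raises bot.PlanningError and nothing moves.
- bot.sign_off(): hands the job in; it is judged then, once.
Trained networks look in a picture, given as the dict that the camera call returned (one of the last four; its "shot" number tells which), for a name from the list of things; names that differ only in an ending like _2 or _b are one class to them, and where a whole thing is asked for, a point or a joint stands for the part that bears it (a point fixed in the world has none). Each returns a list of dicts, best first, with "score" (0 to 1); they miss things now and then, are a little off and sometimes report something else, mostly with a low value. They report only what shows in the picture. A call takes as long as a camera call. They do not tell look-alikes from the thing itself.
- bot.recognise(picture, label): "centre" ([x, y, z] in m, in world coordinates, good to about 4 mm: the middle of the surface that is visible of it).
Readings, each from a call of its own:
- bot.read_clock(): time.
- bot.read_joints(): joint angles.
- bot.read_joint_velocities(): joint speeds.
- bot.read_tau(): joint torques, N m.
- bot.read_tcp_pos(): TCP position.
- bot.read_ee_rot(): TCP orientation.
- bot.read_wrist_force(): force on the tool from outside, world axes, zero at the start.
- bot.read_torque(): the same for the moment, N m.
- bot.read_width(): finger opening in m.
- bot.read_grip_force(): force on a finger pad.
Only numpy, scipy, OpenCV 4.12 (cv2) and the standard library are available. Lean on these libraries where they do the work, as an engineer would, in place of code of your own. Each camera call takes 0.05 s, during which the arm holds its last target. There are 200 camera calls.

## Working session

There is one attempt and no reset: what is moved stays moved. The work goes in short steps, each a Python script; the robot and the scene stay as the last script left them, time stands still between calls to the robot, and variables do not carry over. Pictures are saved under pics/ and viewed, at most 14 in all, crops included, and the job is handed in when it is done.

```bash
mkdir -p pics; ls; python3 - <<'E'
from cell import bot
import cv2
for n in("top","scene"):
    p=bot.get_image(n); cv2.imwrite(f"pics/{n}0.png",p["img"])
    print(n,{k:v for k,v in p.items() if k!="img"})
    for l in("nozzle_7","nozzle_13","nozzle_19","nozzle_25","post_a","cradle"):
        print(l,[(round(d["score"],2),[round(float(c),3) for c in d["centre"]]) for d in bot.recognise(p,l)])
print(bot.read_clock())
E
```

```text
pics
top {'fx': 397.7102552464895, 'fy': 397.7102552464895, 'cx': 258.9731893452787, 'cy': 187.52401632994741, 'eye': array([ 0.34147668, -0.04562107,  1.09700257]), 'orientation': array([ 11.00823869,   0.92222688, -91.65634375]), 'shot': 1}
nozzle_7 [(0.62, [0.438, 0.03, 0.054]), (0.59, [0.59, 0.159, 0.055]), (0.54, [0.445, 0.197, 0.032]), (0.52, [0.528, -0.061, 0.032]), (0.49, [0.502, 0.119, 0.032])]
nozzle_13 [(0.62, [0.438, 0.03, 0.054]), (0.59, [0.59, 0.159, 0.055]), (0.54, [0.445, 0.197, 0.032]), (0.52, [0.528, -0.061, 0.032]), (0.49, [0.502, 0.119, 0.032])]
nozzle_19 [(0.62, [0.438, 0.03, 0.054]), (0.59, [0.59, 0.159, 0.055]), (0.54, [0.445, 0.197, 0.032]), (0.52, [0.528, -0.061, 0.032]), (0.49, [0.502, 0.119, 0.032])]
nozzle_25 [(0.62, [0.438, 0.03, 0.054]), (0.59, [0.59, 0.159, 0.055]), (0.54, [0.445, 0.197, 0.032]), (0.52, [0.528, -0.061, 0.032]), (0.49, [0.502, 0.119, 0.032])]
post_a [(0.6, [0.605, -0.206, 0.02]), (0.4, [0.481, -0.214, 0.022]), (0.39, [0.545, -0.212, 0.015])]
cradle [(0.75, [0.36, -0.231, 0.02])]
scene {'fx': 425.55973598566953, 'fy': 425.55973598566953, 
[... 411 characters left out ...]
0.029]), (0.86, [0.433, 0.025, 0.036]), (0.79, [0.438, 0.192, 0.031]), (0.69, [0.59, 0.15, 0.04]), (0.64, [0.662, -0.135, 0.036]), (0.57, [0.497, 0.109, 0.029])]
nozzle_19 [(0.92, [0.525, -0.068, 0.029]), (0.86, [0.433, 0.025, 0.036]), (0.79, [0.438, 0.192, 0.031]), (0.69, [0.59, 0.15, 0.04]), (0.64, [0.662, -0.135, 0.036]), (0.57, [0.497, 0.109, 0.029])]
nozzle_25 [(0.92, [0.525, -0.068, 0.029]), (0.86, [0.433, 0.025, 0.036]), (0.79, [0.438, 0.192, 0.031]), (0.69, [0.59, 0.15, 0.04]), (0.64, [0.662, -0.135, 0.036]), (0.57, [0.497, 0.109, 0.029])]
post_a [(0.73, [0.418, -0.227, 0.022]), (0.6, [0.607, -0.216, 0.017]), (0.46, [0.478, -0.224, 0.023])]
cradle [(0.73, [0.359, -0.228, 0.017])]
0.7
```

View pics/top0.png

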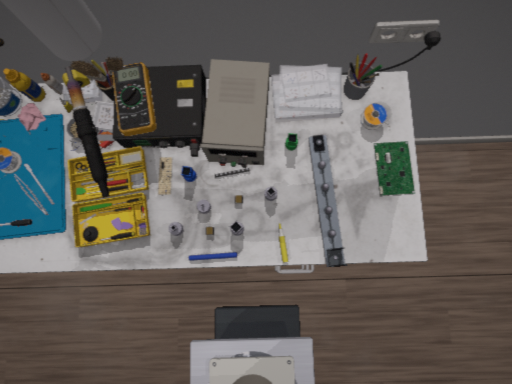

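View pics/scene0.png

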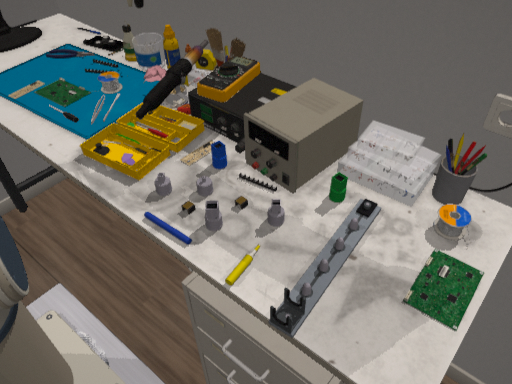

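The cradle (scene 288,312; top 335,257) is at the near end of the stand bar and the black cap is at the far end. The four steel nozzles are at top pixels (177,229), (204,208), (237,229) and (270,194). Next I'll zoom in to measure outlet sizes and positions.

```bash
cat > h.py <<'E'
from cell import bot
import cv2,numpy as np
from scipy.spatial.transform import Rotation as R
def ray(p,u,v,z):
    d=R.from_euler("xyz",p["orientation"],degrees=True).apply([(u-p["cx"])/p["fx"],-(v-p["cy"])/p["fy"],-1])
    e=np.array(p["eye"]); return e+d*(z-e[2])/d[2]
def proj(p,X):
    c=R.from_euler("xyz",p["orientation"],degrees=True).inv().apply(np.array(X)-p["eye"])
    return np.array([p["cx"]-p["fx"]*c[0]/c[2],p["cy"]+p["fy"]*c[1]/c[2]])
def crop(img,u0,v0,u1,v1,k):
    return cv2.resize(img[v0:v1,u0:u1],None,fx=k,fy=k,interpolation=cv2.INTER_CUBIC)
E
python3 - <<'E'
from h import *
t=bot.get_image("top")["img"]; s=bot.get_image("scene")["img"]
g=lambda im,u,v,w=14,h=18:crop(im,u-w,v-h,u+w,v+h,7)
top=np.hstack([g(t,*c,14,18) for c in((177,229),(204,208),(237,229),(270,194))])
sc=np.hstack([g(s,*c,14,20) for c in((163,184),(205,185),(213,214),(276,213))])
cv2.imwrite("pics/noz.png",np.vstack([top,sc]))
cv2.imwrite("pics/stand.png",crop(t,300,130,350,270,4))
E
```

```text
(no output)
```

View pics/noz.png

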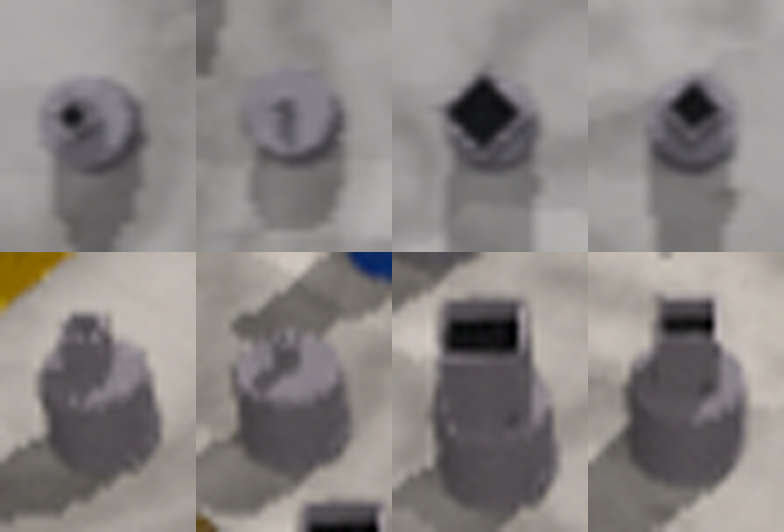

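View pics/stand.png

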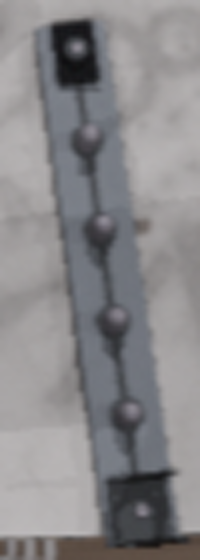

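Outlet sizes by picture: (177,229) is nozzle_13, (204,208) nozzle_7, (237,229) nozzle_25 and (270,194) nozzle_19. The post tips are at top px ≈ (322,164.5), (325.5,187), (328.7,210) and (332,232.7). I'll compute positions and check them with an overlay.

```bash
cat >> h.py <<'E'
CR={"13":(177,229,87,124),"7":(204,208,94,115),"25":(237,229,102,125),"19":(270,194,106,122)}
def circ(p,img,X,r,col,k):
    a=np.linspace(0,2*np.pi,40); q=np.array([proj(p,[X[0]+r*np.cos(b),X[1]+r*np.sin(b),X[2]]) for b in a])
    cv2.polylines(img,[np.int32((q+.5)*k)],True,col,1)
E
python3 - <<'E'
from h import *
import json
p=bot.get_image("top"); s=bot.get_image("scene")
N={k:ray(p,u-14+x/7-.43,v-18+y/7-.43,.03)[:2].round(4).tolist() for k,(u,v,x,y) in CR.items()}
P=np.array([ray(p,300+x/4-.4,130+y/4-.4,.034)[:2] for x,y in((128,411),(115,319),(102,228),(88,138))])
print(N,P.round(4),np.linalg.norm(np.diff(P,axis=0),axis=1))
m=P.mean(0);d=(P[3]-P[0])/np.linalg.norm(P[3]-P[0]);F=np.array([m+d*.064*(i-1.5) for i in range(4)])
print(F,np.degrees(np.arctan2(d[1],d[0])),"supply right/front z.15",ray(p,268,70,.15),ray(p,264,155,.15),ray(p,205,152,.15))
json.dump({"N":N,"P":F.tolist(),"ang":float(np.degrees(np.arctan2(d[1],d[0])))},open("m.json","w"))
k=4;out=[]
for q,b in((p,(160,150,350,275)),(s,(140,160,390,330))):
    im=cv2.resize(q["img"],None,fx=k,fy=k,interpolation=cv2.INTER_CUBIC)
    for n in N.values():
        circ(q,im,[*n,.03],.018,(0,0,255),k);circ(q,im,[*n,0],.018,(0,255,0),k)
    for f in F: circ(q,im,[*f,.014],.0085,(0,255,0),k);circ(q,im,[*f,.031],.0075,(0,0,255),k)
    u,v,a,c=b; im=im[v*k:c*k,u*k:a*k]; out.append(cv2.resize(im,(760,int(im.shape[0]*760/im.shape[1]))))
cv2.imwrite("pics/ov_t.png",out[0]);cv2.imwrite("pics/ov_s.png",out[1])
for nm,x in list(N.items())+[(i,f) for i,f in enumerate(F)]:
    for yaw in (0,180): print(nm,yaw,None if (j:=bot.ik([*x,.02],[180,0,yaw])) is None else np.round(j))
print(bot.read_ee_rot(),bot.read_clock())
E
```

```text
{'13': [0.4451, 0.1945], '7': [0.5033, 0.119], '25': [0.4396, 0.0273], '19': [0.5333, -0.066]} [[ 0.4212 -0.2239]
 [ 0.483  -0.2191]
 [ 0.5455 -0.2142]
 [ 0.6087 -0.2084]] [0.06196348 0.06268518 0.06348957]
[[ 0.41893966 -0.22429358]
 [ 0.48272247 -0.21902545]
 [ 0.54650528 -0.21375732]
 [ 0.61028809 -0.20848919]] 4.721617761566914 supply right/front z.15 [ 0.83327329 -0.0678307   0.15      ] [ 0.60732052 -0.05045465  0.15      ] [0.6198811  0.09521363 0.15      ]
13 0 [ 22.  33. 117.  -0.  31. 112.]
13 180 [ 22.  33. 117.   0.  31. -68.]
7 0 [ 12.  34. 113.  -0.  33. 102.]
7 180 [ 12.  34. 113.   0.  33. -78.]
25 0 [  2.  31. 122.  -0.  27.  92.]
25 180 [  2.  31. 122.   0.  27. -88.]
19 0 [ -8.  35. 110.  -0.  35.  82.]
19 180 [ -8.  35. 110.   0.  35. -98.]
0 0 [-30.  32. 118.  -0.  30.  60.]
0 180 [ -30.   32.  118.   -0.   30. -120.]
1 0 [-26.  35. 111.  -0.  34.  64.]
1 180 [ -26.   35.  111.    0.   34. -116.]
2 0 [-23.  38. 104.  -0.  39.  67.]
2 180 [ -23.   38.  104.    0.   39. -113.]
3 0 [-20.  41.  96.  -0.  43.  70.]
3 180 [ -20.   41.   96.    0.   43. -110.]
[ 1.79997626e+02 -9.49089612e-04  1.61735000e+02] 0.9
```

View pics/ov_t.png

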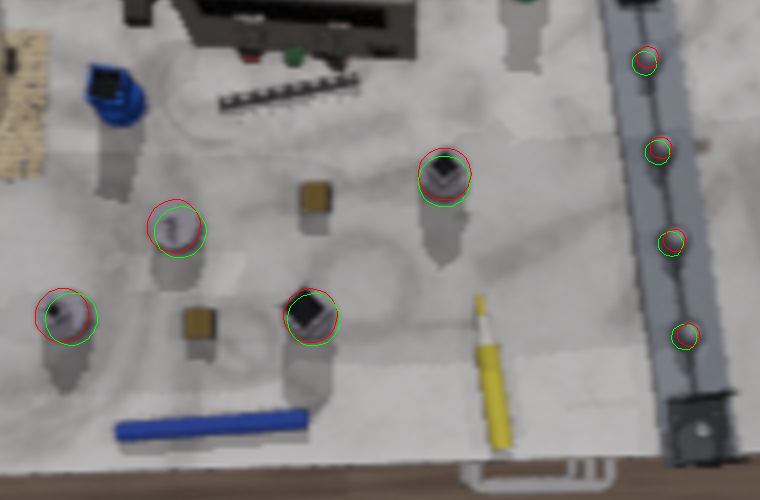

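View pics/ov_s.png

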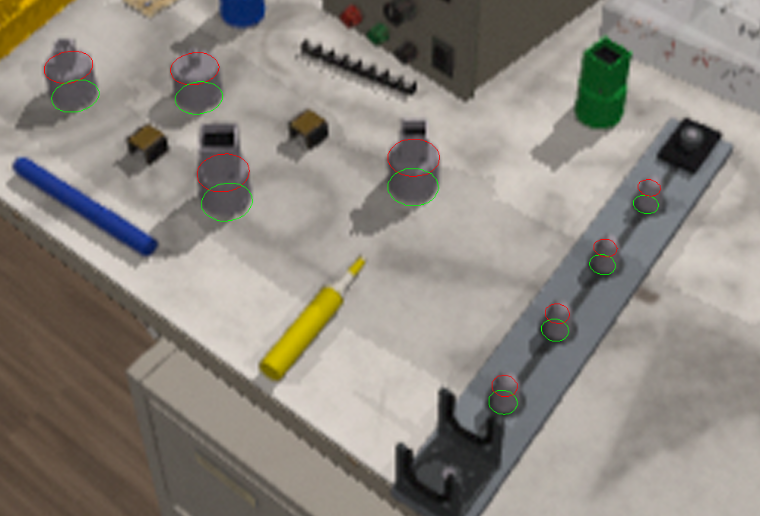

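The overlays agree to about 2 mm on nozzles and posts. I'll do nozzle_25 first, onto the far post.

```bash
cat >> h.py <<'E'
import json
M=json.load(open("m.json"))
def pick(n,g=.006):
    x=M["N"][n]; o=[180,0,0]
    bot.gripper_to(.07)
    bot.move_to([*x,.17],o); bot.movel([*x,.085],feed=.2); bot.movel([*x,g],feed=.1)
    bot.gripper_to(.02); w=bot.read_width(); f=bot.read_grip_force()
    print(n,"width",round(w,4),"grip",round(f,1))
    if w<.033 or w>.04: return False
    bot.movel([*x,.17],feed=.2); return True
def place(i,g=.006):
    x=M["P"][i]
    bot.move_to([*x,.17],[180,0,M["ang"]]); bot.movel([*x,.06+g],feed=.2); 
    bot.movel([*x,.018+g],feed=.06); f1=bot.read_wrist_force(); w=bot.read_width()
    bot.movel([*x,.0145+g],feed=.03); f2=bot.read_wrist_force()
    print("width",round(w,4),"forces",np.round(f1,1),np.round(f2,1),"z",bot.read_tcp_pos()[2],"t",bot.read_clock())
def free(i):
    x=M["P"][i]
    bot.gripper_to(.06); bot.movel([*x,.17],feed=.15)
E
python3 - <<'E'
from h import *
if pick("25"): place(3)
for n in("top","scene"): cv2.imwrite(f"pics/p25{n}.png",bot.get_image(n)["img"])
E
```

```text
25 width 0.0347 grip 30.0
width 0.0347 forces [-0.6  0.1 -0.5] [ 0.1 -0.4 -0.8] z 0.020553320759010167 t 9.6333
```

View pics/p25scene.png

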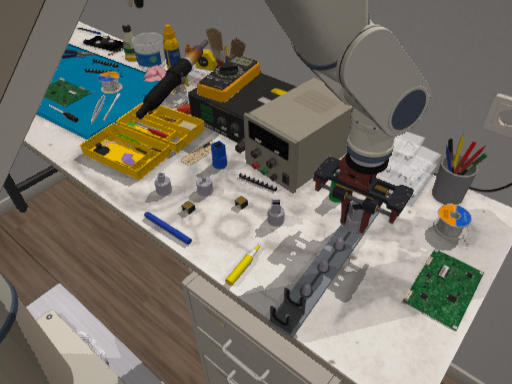

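The gripper is over the far post (≈355,215) with no contact force, so nozzle_25 is over the post with no tip strike. I'll release it and check.

```bash
python3 - <<'E'
from h import *
free(3)
bot.move_to([*M["N"]["19"],.17],[180,0,0])
a=bot.get_image("scene")["img"]
cv2.imwrite("pics/a1.png",crop(a,250,170,400,330,4)[:600])
E
```

```text
(no output)
```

View pics/a1.png

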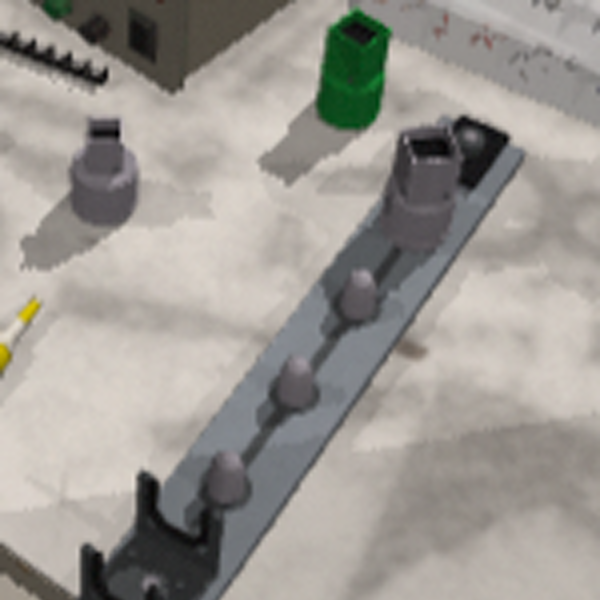

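Nozzle_25 stands upright, seated on the far post (crop ≈420,200). The other three follow the same way.

```bash
python3 - <<'E'
from h import *
for n,i in(("19",2),("13",1),("7",0)):
    if not pick(n): print("stop");break
    place(i)
    f=bot.read_wrist_force()
    if np.linalg.norm(f)>8: print("contact");break
    free(i)
else:
    bot.move_to([.45,.2,.25],[180,0,0])
    a=bot.get_image("scene")["img"];t=bot.get_image("top")["img"]
    A=crop(a,260,170,400,330,3);B=crop(t,295,120,355,280,3)
    cv2.imwrite("pics/end.png",np.hstack([A,B]))
print(bot.read_clock())
E
```

```text
19 width 0.0348 grip 30.0
width 0.0354 forces [-0.8 -0.1 -0. ] [-0.3  0.5 -0.3] z 0.020529321307531018 t 18.425
13 width 0.0358 grip 30.0
width 0.0355 forces [-0.6 -0.6 -1. ] [ 0.3 -0.7 -1.2] z 0.02052592331642058 t 28.5583
7 width 0.0358 grip 30.0
width 0.0362 forces [ 0.2  0.  -1.2] [-0.3 -0.7 -1.8] z 0.020544640546321474 t 38.1917
41.6083
```

View pics/end.png

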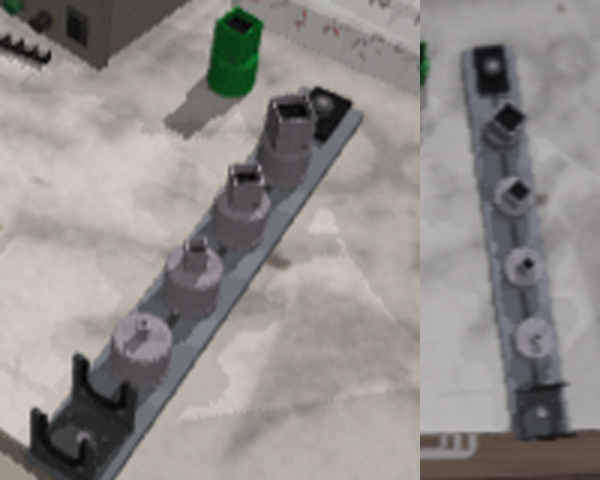

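All four nozzles are upright and seated. From the cradle outward the outlets grow in order: (140,350), (193,275), (242,205), (288,135).

```bash
python3 -c "
from cell import bot
print(bot.sign_off())"
```

```text
the job is handed in; nothing more can be done
None
```

All four nozzles are seated on their posts in order, 7, 13, 19 and 25 mm from the cradle outward; none was knocked over, and the job was handed in at about 42 s.

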